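# Seat the ejector plate of a vegetable cutter

## Robot

A 6-joint arm with a two-finger parallel gripper is mounted at the origin on the work surface. World frame = base frame: x ahead of the robot, y to its left, z up, the work surface at z = 0. Lengths are in m, angles in rad, forces in N, time in s.
With the tool pointing down it reaches from about 0.3 to 0.875 m from the base axis. Payload 6.4 kg.
Tool frame: the origin (TCP) lies where the fingers leave the gripper's body, on its centre line; the fingertips stand 73 mm ahead of it and the grasp point (between the pads) lies 54 mm ahead of it; z points along the fingers, y is the line along which they close (so a half turn about z gives the same grasp; the last joint's range is limited). The gripper opens to 85 mm and grips with 20 to 120 N. Pads are 22 mm wide; open, the fingers measure 114 mm over their backs; the gripper's body (76 mm by 85 mm) begins 54 mm behind the grasp point. The pads swing forward as they close: fully open they stand 13 mm farther back than shut.
Start: joints at [-1.467, 0.181, 1.607, -0, 1.354, -0.206], TCP at [0.175, -0.548, 0.304] pointing down, gripper open.
Joint ranges: [-2.99, 2.99], [-0.89, 2.07], [0.3, 2.58], [-1.14, 4.28], [0, 2.63], [-3.12, 3.12]. Speed limits (rad/s): [2.57, 2.57, 3.01, 3.14, 3.14, 3.14].

## Interface

Orientations are given as a unit quaternion [w, x, y, z].
In Python, from bench import ctrl gives the robot as it stands.
- The arm moves only by the tool carry_out, never from a script. Its argument "steps" is one flat list of numbers, 7 for each row, row after row: the shift along the tool's x, y, z in m, then the turn, a rotation vector about the tool's x, y, z in rad, then the opening, from 0 (shut) to 1 (fully open). In form: [dx, dy, dz, wx, wy, wz, claw, dx, dy, dz, wx, wy, wz, claw, ...]. A call has 1 to 20 rows; each row is the pose to reach, as a shift and turn from the pose commanded when the call began, along the tool's axes at that moment; what a row does not reach only later rows make up. A row lasts 1/10 s, in which the tool goes at most 50 mm and 8.59 degrees, less where a joint would pass 70% of its speed; a pose out of reach is approached as far as the arm can. A call with a gripper value outside its range is refused whole. The fingers move at their own pace and stop on an object; the grip force is fixed at half the most. Time passes only in rows, so rows that repeat a pose let the fingers close. It gives the time, the measured TCP pose, the force, the opening and the grip force at its end, in the units of the state.
- ctrl.get_obs(): the state, without advancing time (a new reading comes with each control period).
- ctrl.camera(name): name is "scene" or "top"; returns the picture (480x640x3 uint8, red, green, blue); there is no depth.
- ctrl.camera_params(name): a dict with "vertical_fov" (degrees; the focal length in pixels is half the picture's height over the tangent of half this angle, whatever the lens; pixels are square), "cx", "cy" (the principal point, pixels), "k1" (the pictures are not rectified: a ray, as slopes to the right and down, at radius r is drawn at 1 + k1 r^2 times it, then the intrinsics apply), "cam_to_world" (4x4, takes a point from camera to world coordinates). Camera axes: x right, y down, z forward; pixel columns grow to the right and rows downward; lengths in m; the calibration is good to about 2 mm. A picture is of the moment at which its call begins. camera_params takes no time and is no camera call.
- ctrl.hand_in(): hands the job in; it is judged then, once.
The state is a dict: "time_s": time; "q": joint angles; "dq": joint speeds; "joint_efforts": joint torques, N m; "eef_pos": TCP position; "eef_rot": TCP orientation; "wrist_force": force on the tool from outside, world axes, zero at the start; "torque": the same for the moment, N m; "opening": opening from 0.0 (shut) to 1.0 (fully open); "grasp_force": force on a finger pad.
Only numpy, scipy, OpenCV 4.12 (cv2) and the standard library are available. Lean on these libraries where they do the work, as an engineer would, in place of code of your own. Each camera call takes 0.05 s, during which the arm holds its last target. There are 200 camera calls.

## Task

The white ejector plate of the vegetable cutter has been dropped on the drive shaft but rides high on the cross pin. Without picking it up, turn it by pushing a vane with a fingertip until its hub drops over the pin, then press the hub down with the fingertips, past the spring catch, until it sits fully home on the boss. Leave the slicing disc, the pusher and the sauce bottle where they are.

Things in the scene. Friction and masses are not known exactly. Their poses are not given: they have to be found in the camera images.
- cutter: Bench vegetable cutter, cast aluminium, fixed, feed head off: block 290 x 250 mm with a round open chamber on top. Origin at bench level under the shaft's axis; x points out of the outlet. Chamber floor 192 mm up; its wall (inner radius 100, outer 109 mm) rises to 246 mm, open for 34 degrees either side of +x. Hinge lugs at -x, 105 to 140 mm from the axis, also 246 mm high.
- shaft: Upright steel drive shaft, 18 mm thick, in the middle of the chamber; the motor brake holds it still. Origin on its axis, on top of the boss (radius 26 mm, 200 mm above the bench) on which the hub must finally sit. A flat cross pin (40 mm long, 8 wide, its top 18 mm above the origin) lies along this body's x axis, hidden under the plate.
- shaft_top (a point): Top of the tang, the highest point of the shaft, 70 mm above the shaft's origin. The tang (16 x 7 mm, 12 mm high) is parallel to the cross pin and shows its direction from above.
- catch (a point): The spring catch: two sprung balls in the shaft, on its axis 6 mm above its origin, sticking out along its +y and -y. When the slots come within about 4 degrees of the pin (every half turn) the plate falls 9 mm by itself on to the balls and can turn no further; a push of roughly 6 to 10 N down on the hub snaps it past them, 9 mm lower on to the boss, where it stays.
- plate: Loose white plastic ejector plate, 184 mm across, about 0.18 kg. Origin at the centre of the hub's underside, z up the bore. Web: flat disc 10 to 15 mm above the origin. The hub has two key slots, 11 mm wide, out to 22 mm from the axis along +x and -x, open right through. At the start it rides on the pin, 18 mm above the boss, and turns either way with next to no force.
- hub_top (a point): Centre of the hub's flat top, 36 mm above the plate's origin. The top is a ring 60 mm across about the 20 mm bore; the shaft stands up through it (16 mm above the hub at the start, 34 mm when the plate is home).
- vane_a (a point): Top edge, half way along, of the vane on the plate's +x side. Both vanes are 6 mm thick, stand on the web in line with the slots from 31 to 85 mm from the axis, and their tops are 33 mm above the plate's origin.
- vane_b (a point): The same point on the vane on the plate's -x side.
- slicing_disc: Cast slicing disc with a raised rim, two steel blades and a black hub, 185 mm across and 24 mm high, flat on the bench. Origin at the centre of its underside. Leave alone.
- pusher: White plastic pusher of the feed tube, standing on the bench: 68 mm across at most, 172 mm high. Origin at the centre of its underside. Leave alone.
- squeeze_bottle: Sauce squeeze bottle with a white nozzle, standing on the bench: 60 mm across, 185 mm high. Origin at the centre of its underside. Leave alone.
Mind the look-alikes: they are no part of the job. Of the things like the plate, leave any that is red; of the rest the smaller one is meant.

How it is judged:
On the way:
1. the plate has been turned until it dropped over the cross pin (z of plate in the frame of shaft below 0.0135 m and angle between the x axis of plate and the x axis of shaft, either way round below 0.15 rad), for 0.1 s.
At the end, for the whole second after the job is handed in: The plate's hub sits on the boss (within 2.5 mm), centred on the shaft, level, its slots over the cross pin (within 0.15 rad), and is at rest (z of plate in the frame of shaft below 0.0025 m and horizontal distance between plate and shaft below 0.003 m and angle between the x axis of plate and the x axis of shaft, either way round below 0.15 rad and angle between plate's own z axis and vertical below 0.04 rad and linear speed of plate below 0.01 m/s and angular speed of plate below 0.1 rad/s); the robot touches nothing.
It fails at once if the plate is lifted more than 7 mm above where it rode at the start (z of plate in the frame of shaft above 0.025 m).
It fails at once if the slicing disc, the pusher or the bottle is moved by more than 15 mm (distance of any of slicing_disc, pusher, squeeze_bottle from where it was at the start of the episode above 0.015 m).
It also fails if it takes over 58 s, if anything falls off the work surface, if the arm or the gripper's body presses on something with over 40 N, if the wrist force passes 120 N, or if a joint passes its speed limit or range.

## Working session

There is one attempt and no reset: what is moved stays moved. The work goes in short steps, Python scripts to look and compute and a tool call to move; the robot and the scene stay as the last step left them, time stands still between calls to the robot, and variables do not carry over. Pictures are saved under pics/ and viewed, at most 11 in all, crops included, and the job is handed in when it is done.

Besides the shell and the picture viewer there is one more tool, called after ">>>" by a JSON object that holds its "op" and its "data", one argument or row to a line. carry_out: Moves the arm, as the interface text tells. Its arguments: {"type":"object","properties":{"steps":{"type":"array"}},"required":["steps"]}

```bash
mkdir -p pics; cat > h.py <<'E'
import numpy as np, cv2
from bench import ctrl
def snap(cam,name,crop=None,scale=1):
    im=ctrl.camera(cam)[:,:,::-1].copy()
    cv2.imwrite(f'pics/{name}_raw.png',im)
    if crop: x0,y0,x1,y1=crop; im=im[y0:y1,x0:x1]
    cv2.imwrite(f'pics/{name}.png',cv2.resize(im,None,fx=scale,fy=scale,interpolation=cv2.INTER_CUBIC)); 
def KD(cam):
    p=ctrl.camera_params(cam); f=240/np.tan(np.radians(p['vertical_fov'])/2)
    return np.array([[f,0,p['cx']],[0,f,p['cy']],[0,0,1.]]),np.array([p['k1'],0,0,0.]),np.array(p['cam_to_world'])
def ray(cam,uv):
    K,D,T=KD(cam); n=cv2.undistortPoints(np.array([[uv]],float),K,D)[0,0]
    return T[:3,3],T[:3,:3]@np.array([n[0],n[1],1])
def onz(cam,uv,z):
    o,d=ray(cam,uv); return o+d*(z-o[2])/d[2]
def proj(cam,P):
    K,D,T=KD(cam); W=np.linalg.inv(T)
    return cv2.projectPoints(np.atleast_2d(P).astype(float),cv2.Rodrigues(W[:3,:3])[0],W[:3,3],K,D)[0][:,0]
E
python3 - <<'E'
from h import *
for c in('scene','top'):
    snap(c,c+'0'); K,D,T=KD(c); print(c,K[0,0],K[:2,2],D[0],T.round(3).tolist())
print(ctrl.get_obs())
E
```

```text
scene 518.9494582033084 [323.79921597 237.35164091] -0.15621516091798926 [[0.586, 0.45, -0.674, 1.246], [0.811, -0.327, 0.486, -0.614], [-0.002, -0.831, -0.557, 0.873], [0.0, 0.0, 0.0, 1.0]]
top 555.6216108675867 [322.14181468 238.12364988] -0.11399210115555226 [[-0.011, -0.999, 0.051, 0.355], [-1.0, 0.01, -0.023, 0.018], [0.022, -0.051, -0.998, 1.577], [0.0, 0.0, 0.0, 1.0]]
{'time_s': 0.1, 'q': array([-1.46730800e+00,  1.81454566e-01,  1.60786936e+00, -3.60334212e-05,
        1.35378523e+00, -2.06306583e-01]), 'dq': array([ 9.19300629e-05, -2.10777182e-03, -2.18123233e-03, -1.96003860e-04,
        1.72148134e-04,  4.22197125e-04]), 'joint_efforts': array([ 3.10436908e-04, -4.45873904e+01, -3.52241099e+01, -3.00978018e-04,
        4.11283661e-03,  8.26853892e-06]), 'eef_pos': array([ 0.17526249, -0.54725514,  0.30309968]), 'eef_rot': array([-7.58154250e-04,  9.88026472e-01,  1.54282584e-01,  2.13959615e-05]), 'wrist_force': array([-0.31086713, -0.14583252,  0.70743879]), 'torque': array([ 0.01268261,  0.02996434, -0.02322961]), 'grasp_force': 0.0, 'opening': 1.0013849972243907}
```

View pics/top0.png

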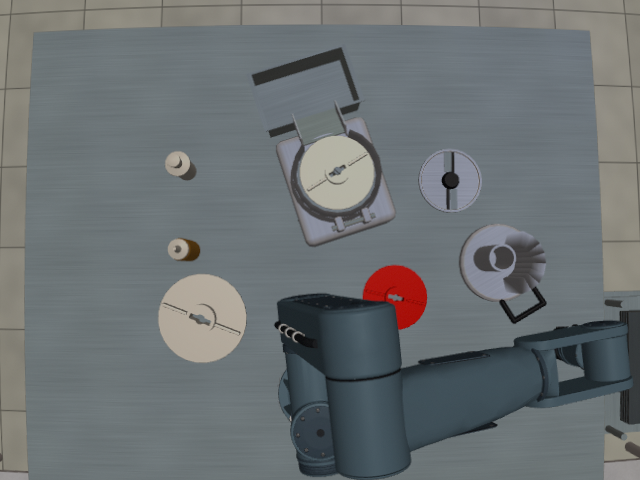

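View pics/scene0.png

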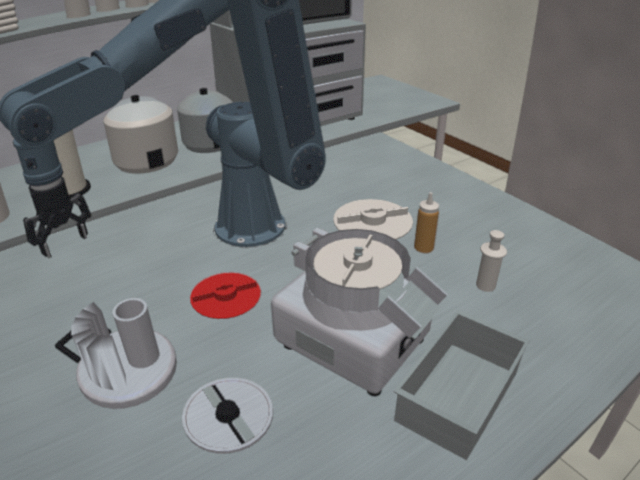

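In the top picture, three things could be the plate: the white one in the cutter chamber at (338,173), the larger cream one on the bench at (202,319), and the red one at (395,297). I choose the one in the cutter at (338,173), because it isn't red and is the smaller of the other two. In the scene picture it is at (358,258). I'll check it in a close crop.

```bash
python3 - <<'E'
from h import *
im=cv2.imread('pics/top0_raw.png'); c=im[122:227,282:394]
a=cv2.resize(c,None,fx=5,fy=5,interpolation=cv2.INTER_CUBIC)
cv2.imwrite('pics/crop1.png',a)
s=cv2.imread('pics/scene0_raw.png')[225:310,295:425]
cv2.imwrite('pics/crop2.png',cv2.resize(s,None,fx=5,fy=5,interpolation=cv2.INTER_CUBIC))
# plate by colour
hsv=cv2.cvtColor(im,cv2.COLOR_BGR2HSV).astype(int); 
m=((im[:,:,2].astype(int)-im[:,:,0]>15)&(im[:,:,2]>150)).astype(np.uint8)
n,l,st,ce=cv2.connectedComponentsWithStats(m)
for i in range(1,n):
    if st[i,4]>1000:
        cn=max(cv2.findContours((l==i).astype(np.uint8),cv2.RETR_EXTERNAL,cv2.CHAIN_APPROX_NONE)[0],key=cv2.contourArea)
        e=cv2.fitEllipse(cv2.convexHull(cn)); print(st[i],e, onz('top',e[0],.233), onz('top',e[0],.015))
E
```

```text
[ 363  265   64   64 2289] ((394.7419738769531, 296.7728271484375), (62.7621955871582, 63.737205505371094), 154.5454864501953) [ 0.27870348 -0.18685642  0.233     ] [ 0.26637646 -0.22010401  0.015     ]
[ 159  274   87   88 5665] ((201.84300231933594, 317.8851318359375), (87.31765747070312, 87.97334289550781), 177.10426330566406) [0.2328675  0.28014558 0.233     ] [0.21310827 0.32262136 0.015     ]
```

View pics/crop1.png

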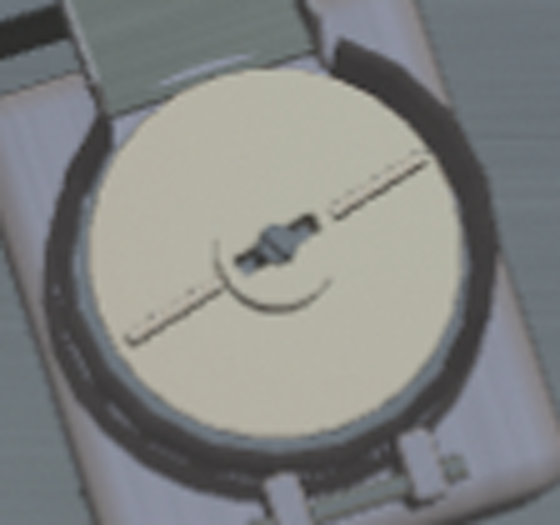

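View pics/crop2.png

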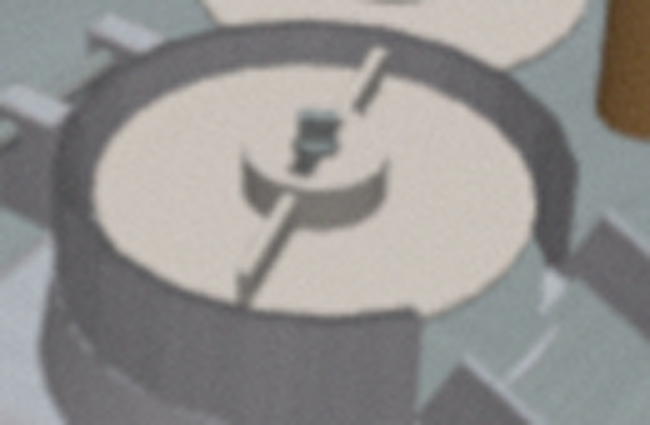

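The crops confirm the choice: the white plate in the chamber has its hub at crop1 (280,245) and its vanes run from (130,342) to (428,160). The tang is near (280,242) and needs a closer look.

```bash
python3 - <<'E'
from h import *
im=cv2.imread('pics/top0_raw.png'); x0,y0=326,160
a=cv2.resize(im[y0:184,x0:350],None,fx=24,fy=24,interpolation=cv2.INTER_CUBIC)
s=cv2.imread('pics/scene0_raw.png')[240:268,345:373]
b=cv2.resize(s,(576,576),interpolation=cv2.INTER_CUBIC)
o=np.hstack([a,b]); cv2.imwrite('pics/tang.png',cv2.resize(o,None,fx=.69,fy=.69))
R=im.astype(int); sub=np.zeros(im.shape[:2],np.uint8); sub[122:227,282:394]=1
m=((R[:,:,2]-R[:,:,0]>0)&(R[:,:,2]>140)).astype(np.uint8)*sub
n,l,st,ce=cv2.connectedComponentsWithStats(m); i=1+st[1:,4].argmax()
cn=max(cv2.findContours((l==i).astype(np.uint8),cv2.RETR_EXTERNAL,cv2.CHAIN_APPROX_NONE)[0],key=cv2.contourArea)
e=cv2.fitEllipse(cv2.convexHull(cn)); print(st[i],e); C=onz('top',e[0],.233);print('plate c',C)
S=cv2.imread('pics/scene0_raw.png').astype(int)
for P in [(338,170.4)]: print('tang top',onz('top',P,.27))
p=lambda u,v:onz('top',(282+u/5,122+v/5),.251)
A,B=p(130,342),p(427,160); d=A-B; print('vane',A,B,np.degrees(np.arctan2(d[1],d[0])),np.linalg.norm(d))
print('proj shaft top/hub', [ (c,proj(c,[[C[0],C[1],.27],[C[0],C[1],.254]]).round(1).tolist()) for c in('top','scene')])
E
```

```text
[ 300  136   74   73 4119] ((336.5668640136719, 172.12664794921875), (73.40890502929688, 74.43058776855469), 118.65493774414062)
plate c [ 0.58394612 -0.04924928  0.233     ]
tang top [ 0.58176521 -0.05085637  0.27      ]
vane [0.53700751 0.02089567 0.251     ] [ 0.62486375 -0.12368576  0.251     ] 121.28534587541664 0.16918188418718944
proj shaft top/hub [('top', [[337.3, 169.5], [337.0, 170.7]]), ('scene', [[359.0, 246.0], [358.7, 252.4]])]
```

View pics/tang.png

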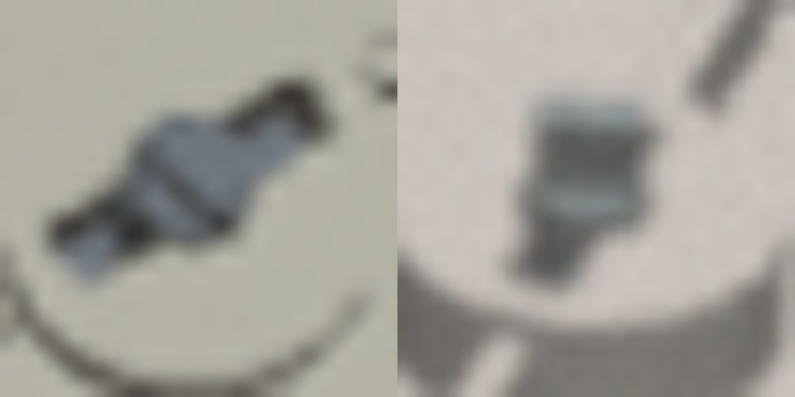

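The tang's lower side edge runs from tang.png (143,152) to (228,228), so the pin points about 48° in world. The vanes point about 121°, so the plate needs roughly 73° clockwise seen from above. I'll go above the chamber first.

```bash
cat >> h.py <<'E'
from scipy.spatial.transform import Rotation as Rn
C0=np.array([.584,-.0495])
def rows(targets):
    """targets: (x,y,z_tcp,yaw_deg of tool x) -> shift/turn from the current pose"""
    o=ctrl.get_obs(); q=o['eef_rot']; R=Rn.from_quat([q[1],q[2],q[3],q[0]])
    print('t',o['time_s'],'pos',o['eef_pos'].round(4),'F',o['wrist_force'].round(2),'op',round(o['opening'],2))
    for x,y,z,a in targets:
        G=Rn.from_euler('z',a,degrees=True)*Rn.from_euler('x',180,degrees=True)
        print(R.inv().apply(np.array([x,y,z])-o['eef_pos']).round(4),(R.inv()*G).as_rotvec().round(3))
def push(phi,r,off):
    u=np.array([np.cos(np.radians(phi)),np.sin(np.radians(phi))]); t=np.array([-u[1],u[0]])
    return C0+r*u+off*t
E
python3 - <<'E'
from h import *
p=push(121.3,.06,.028)
rows([(.175,-.547,.42,17.7),(*p,.40,121.3),(*p,.33,121.3)])
E
```

```text
t 0.1 pos [ 0.1753 -0.5473  0.3031] F [-0.31 -0.15  0.71] op 1.0
[-1.000e-04 -5.000e-04 -1.169e-01] [-0.001 -0.     0.001]
[ 0.4998 -0.4014 -0.0962] [-1.000e-03 -2.000e-03 -1.807e+00]
[ 0.4998 -0.4013 -0.0262] [-1.000e-03 -2.000e-03 -1.807e+00]
```

>>> {"op": "carry_out", "data": {
  "steps": [0,0,-0.117,0,0,0,0,0,0,-0.117,0,0,0,0,0,0,-0.117,0,0,0,0,0.5,-0.401,-0.1,0,0,-1.807,0,0.5,-0.401,-0.1,0,0,-1.807,0,0.5,-0.401,-0.1,0,0,-1.807,0,0.5,-0.401,-0.1,0,0,-1.807,0,0.5,-0.401,-0.1,0,0,-1.807,0,0.5,-0.401,-0.1,0,0,-1.807,0,0.5,-0.401,-0.1,0,0,-1.807,0,0.5,-0.401,-0.1,0,0,-1.807,0,0.5,-0.401,-0.1,0,0,-1.807,0,0.5,-0.401,-0.1,0,0,-1.807,0,0.5,-0.401,-0.1,0,0,-1.807,0,0.5,-0.401,-0.1,0,0,-1.807,0,0.5,-0.401,-0.1,0,0,-1.807,0,0.5,-0.401,-0.1,0,0,-1.807,0,0.5,-0.401,-0.1,0,0,-1.807,0,0.5,-0.401,-0.1,0,0,-1.807,0,0.5,-0.401,-0.1,0,0,-1.807,0]
}}

```text
time_s: 2.1
eef_pos: [0.5288, -0.0145, 0.4039]
eef_rot: [0.0, 0.491, 0.871, -0.0]
wrist_force: [0.9, -0.1, 0.8]
opening: -0.006
grasp_force: 0.0
```

>>> {"op": "carry_out", "data": {
  "steps": [0,0,0.04,0,0,0,0,0,0,0.07,0,0,0,0,0,0,0.085,0,0,0,0,0,0,0.092,0,0,0,0,0,0,0.092,0,0,0,0,0,0,0.092,0,0,0,0]
}}

```text
time_s: 2.7
eef_pos: [0.53, -0.0137, 0.3135]
eef_rot: [0.001, 0.49, 0.871, 0.0]
wrist_force: [0.8, 0.2, 0.1]
opening: 0.004
grasp_force: 0.0
```

```bash
python3 - <<'E'
from h import *
im=ctrl.camera('scene')[:,:,::-1][190:330,270:450]; cv2.imwrite('pics/s2.png',cv2.resize(im,None,fx=4,fy=4,interpolation=cv2.INTER_CUBIC))
rows([(*push(121.3-d,.06,.0175),.311,121.3-d) for d in (0,20,40,60,70,80)])
E
```

```text
t 2.75 pos [ 0.53   -0.0136  0.3136] F [ 0.6  -0.76  0.81] op 0.0
[0.0013 0.01   0.0026] [ 0.002  0.002 -0.   ]
[0.0037 0.0315 0.0027] [0.002 0.002 0.349]
[-0.0014  0.0526  0.0027] [0.003 0.001 0.698]
[-0.0135  0.0707  0.0028] [3.000e-03 1.000e-03 1.047e+00]
[-0.0217  0.0779  0.0028] [3.000e-03 1.000e-03 1.221e+00]
[-0.031   0.0835  0.0029] [0.003 0.    1.396]
```

View pics/s2.png

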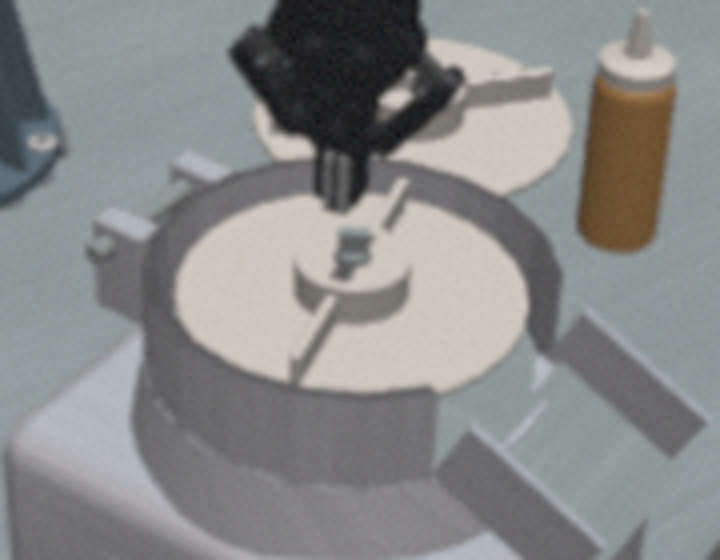

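The closed fingertips are in the chamber at s2 (340,205), close over the web and just left of the far vane at (400,195). Next I'll sweep clockwise along the arc for about 50°.

```bash
python3 - <<'E'
from h import *
rows([(*push(121.3-d,.06,.0175),.311,121.3-d) for d in range(4,57,4)])
E
```

```text
t 2.75 pos [ 0.53   -0.0136  0.3136] F [ 0.6  -0.76  0.81] op 0.0
[0.0024 0.0142 0.0027] [0.002 0.002 0.069]
[0.0032 0.0185 0.0027] [0.002 0.002 0.139]
[0.0037 0.0228 0.0027] [0.002 0.002 0.209]
[0.0038 0.0272 0.0027] [0.002 0.002 0.279]
[0.0037 0.0315 0.0027] [0.002 0.002 0.349]
[0.0033 0.0359 0.0027] [0.002 0.002 0.418]
[0.0025 0.0402 0.0027] [0.002 0.002 0.488]
[0.0015 0.0444 0.0027] [0.003 0.001 0.558]
[0.0002 0.0486 0.0027] [0.003 0.001 0.628]
[-0.0014  0.0526  0.0027] [0.003 0.001 0.698]
[-0.0033  0.0566  0.0027] [0.003 0.001 0.767]
[-0.0055  0.0603  0.0028] [0.003 0.001 0.837]
[-0.0079  0.064   0.0028] [0.003 0.001 0.907]
[-0.0106  0.0674  0.0028] [0.003 0.001 0.977]
```

>>> {"op": "carry_out", "data": {
  "steps": [0.001,0.004,0.002,0,0,0,0,0.001,0.008,0.002,0,0,0,0,0.002,0.011,0.002,0,0,0.035,0,0.002,0.014,0.002,0,0,0.07,0,0.003,0.0185,0.002,0,0,0.14,0,0.004,0.023,0.002,0,0,0.21,0,0.004,0.027,0.002,0,0,0.28,0,0.004,0.0315,0.002,0,0,0.35,0,0.003,0.036,0.002,0,0,0.42,0,0.0025,0.04,0.002,0,0,0.49,0,0.0015,0.0445,0.002,0,0,0.56,0,0,0.0485,0.002,0,0,0.63,0,-0.0015,0.0525,0.002,0,0,0.7,0,-0.0035,0.0565,0.002,0,0,0.77,0,-0.0045,0.0585,0.002,0,0,0.8,0,-0.0045,0.0585,0.002,0,0,0.8,0]
}}

```text
time_s: 4.35
eef_pos: [0.5821, 0.0135, 0.3101]
eef_rot: [0.0, 0.791, 0.612, 0.0]
wrist_force: [-0.3, -0.3, -0.6]
opening: -0.0
grasp_force: 0.0
```

```bash
python3 - <<'E'
from h import *
im=ctrl.camera('scene')[:,:,::-1][190:330,270:450]; cv2.imwrite('pics/s3.png',cv2.resize(im,None,fx=4,fy=4,interpolation=cv2.INTER_CUBIC))
rows([(*push(121.3-d,.06,.0175),.311,121.3-d) for d in range(48,100,4)])
E
```

```text
t 4.4 pos [0.5819 0.0135 0.31  ] F [-0.22  0.79 -0.09] op 0.0
[ 0.0001  0.0026 -0.001 ] [ 0.    -0.     0.039]
[ 0.0011  0.0069 -0.001 ] [ 0.    -0.     0.108]
[ 0.0017  0.0112 -0.001 ] [ 0.    -0.     0.178]
[ 0.002   0.0156 -0.001 ] [ 0.    -0.     0.248]
[ 0.002   0.0199 -0.001 ] [ 0.    -0.     0.318]
[ 0.0017  0.0243 -0.001 ] [ 0.    -0.     0.388]
[ 0.0011  0.0286 -0.001 ] [ 0.    -0.     0.458]
[ 0.0002  0.0329 -0.001 ] [ 0.    -0.     0.527]
[-0.001   0.0371 -0.001 ] [ 0.    -0.     0.597]
[-0.0025  0.0412 -0.001 ] [ 0.    -0.     0.667]
[-0.0043  0.0452 -0.001 ] [ 0.    -0.     0.737]
[-0.0063  0.049  -0.001 ] [ 0.    -0.     0.807]
[-0.0086  0.0527 -0.001 ] [ 0.    -0.     0.876]
```

View pics/s3.png

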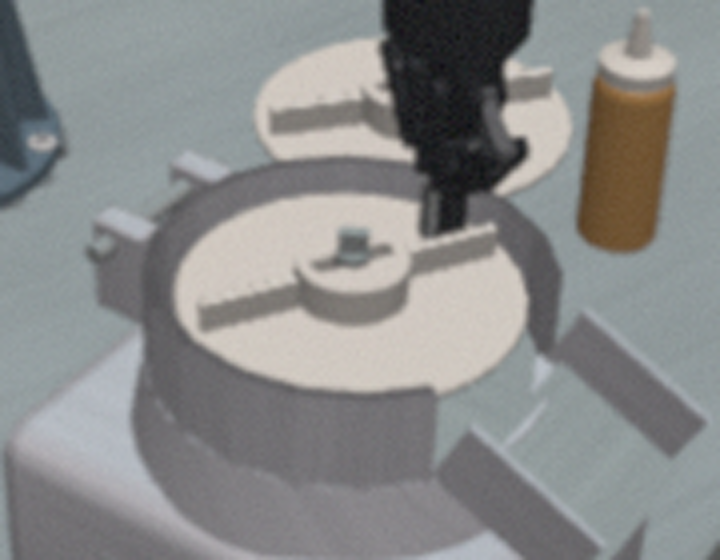

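The vanes now run from s3 (200,315) to (497,232), with the finger behind the right-hand one. They are turning towards the tang direction, so I'll continue slowly.

>>> {"op": "carry_out", "data": {
  "steps": [0,0.0026,0,0,0,0.04,0,0.0005,0.0048,0,0,0,0.075,0,0.001,0.007,0,0,0,0.11,0,0.0015,0.009,0,0,0,0.145,0,0.0017,0.0112,0,0,0,0.18,0,0.002,0.0134,0,0,0,0.215,0,0.002,0.0156,0,0,0,0.25,0,0.002,0.0178,0,0,0,0.285,0,0.002,0.02,0,0,0,0.32,0]
}}

```text
time_s: 5.3
eef_pos: [0.6015, 0.0103, 0.31]
eef_rot: [-0.0, 0.878, 0.478, 0.0]
wrist_force: [-0.4, 0.1, 0.5]
opening: -0.001
grasp_force: 0.1
```

```bash
python3 - <<'E'
from h import *
im=ctrl.camera('scene')[:,:,::-1][190:330,270:450]; cv2.imwrite('pics/s4.png',cv2.resize(im,None,fx=4,fy=4,interpolation=cv2.INTER_CUBIC))
rows([])
E
```

```text
t 5.35 pos [0.6017 0.0102 0.31  ] F [ 1.18 -0.88  0.45] op 0.0
```

View pics/s4.png

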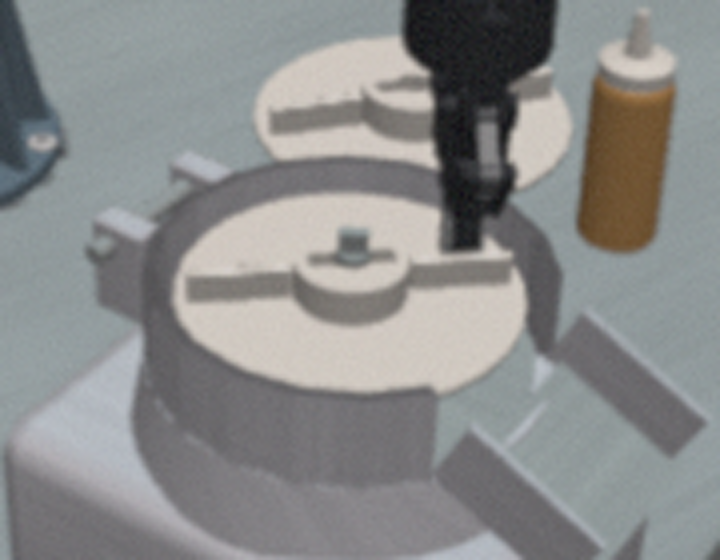

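The vanes are at s4 (187,285) to (510,258), nearly parallel to the tang at (353,240). I'll go on at about 1.5° per row and watch the force.

```bash
python3 - <<'E'
from h import *
rows([(*push(57.2-d,.06,.0175),.310,57.2-d) for d in range(0,25,3)])
E
```

```text
t 5.35 pos [0.6017 0.0102 0.31  ] F [ 1.18 -0.88  0.45] op 0.0
[ 0.0002 -0.0001 -0.    ] [ 0.    -0.    -0.004]
[ 0.0011  0.0031 -0.    ] [ 0.    -0.     0.049]
[ 0.0017  0.0063 -0.    ] [ 0.    -0.     0.101]
[ 0.0022  0.0095 -0.    ] [ 0.    -0.     0.153]
[ 0.0026  0.0128 -0.    ] [ 0.    -0.     0.206]
[ 0.0028  0.016  -0.    ] [ 0.    -0.     0.258]
[ 0.0027  0.0193 -0.    ] [ 0.    -0.     0.311]
[ 0.0026  0.0226 -0.    ] [ 0.    -0.     0.363]
[ 0.0022  0.0258 -0.    ] [ 0.    -0.     0.415]
```

>>> {"op": "carry_out", "data": {
  "steps": [0.0005,0.0015,0,0,0,0.025,0,0.001,0.003,0,0,0,0.05,0,0.0014,0.0047,0,0,0,0.075,0,0.0017,0.0063,0,0,0,0.1,0,0.002,0.008,0,0,0,0.128,0,0.0022,0.0095,0,0,0,0.153,0]
}}

```text
time_s: 5.95
eef_pos: [0.6108, 0.0067, 0.3099]
eef_rot: [0.0, 0.913, 0.409, 0.0]
wrist_force: [-0.1, 0.4, 0.7]
opening: 0.003
grasp_force: 0.0
```

```bash
cat >> h.py <<'E'
def hubrow(prev=[None]):
    im=ctrl.camera('scene'); cv2.imwrite('pics/hub_%05d.png'%int(ctrl.get_obs()['time_s']*100),im[:,:,::-1])
    g=im.sum(2).astype(int)//3; return g[255:285,354]
E
python3 - <<'E'
from h import *
print(cv2.imread('pics/scene0_raw.png').sum(2)[255:285,354]//3); 
print(hubrow()); rows([])
E
```

```text
[114 118 105  98 123 164 180 157 128 129 126 116 113 111 112 130 167 187
 194 195 194 195 195 193 195 192 196 193 196 193]
[110  93  89 111 155 189 201 203 198 197 185 143 122 120 118 120 118 124
 133 163 193 200 200 198 202 200 198 199 199 200]
t 6.0 pos [0.6109 0.0066 0.3099] F [ 0.05 -0.1   0.18] op 0.0
```

```bash
python3 - <<'E'
from h import *
a=cv2.resize(cv2.imread('pics/s4.png'),None,fx=.25,fy=.25,interpolation=cv2.INTER_AREA).sum(2)//3
print(a[65:95,84])
b=cv2.imread('pics/hub_00600.png'); 
cv2.imwrite('pics/s5.png',cv2.resize(b[190:330,270:450],None,fx=4,fy=4,interpolation=cv2.INTER_CUBIC))
E
```

```text
[109 149 193 203 201 200 196 176 137 121 119 119 120 120 122 137 172 195
 199 201 198 201 200 200 199 202 201 201 201 200]
```

View pics/s5.png

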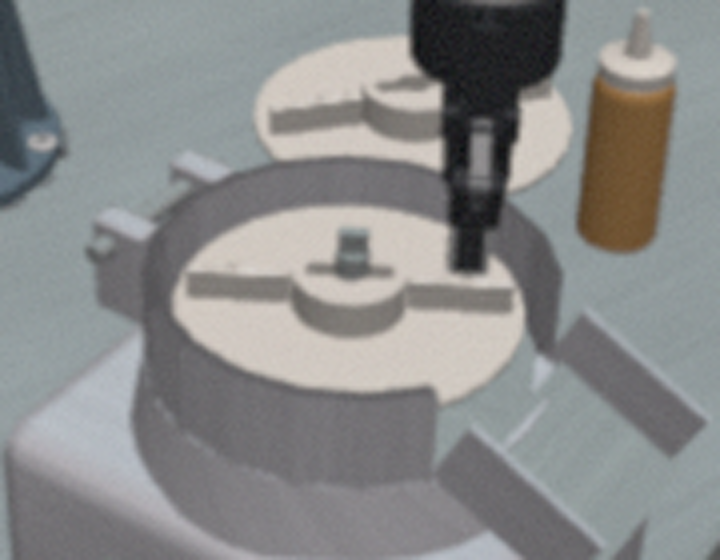

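The plate has dropped: the hub's front edge moved from row 262 to row 266 (s5 (350,305)), and the vanes at (187,280)–(510,297) are in line with the tang. I'll lift off, centre over the shaft and straddle it.

```bash
python3 - <<'E'
from h import *
rows([(*C0,.40,46),(*C0,.335,46)])
E
```

```text
t 6.0 pos [0.6109 0.0066 0.3099] F [ 0.05 -0.1   0.18] op 0.0
[-0.0598  0.0174 -0.0901] [ 0.    -0.     0.038]
[-0.0598  0.0174 -0.0251] [ 0.    -0.     0.038]
```

>>> {"op": "carry_out", "data": {
  "steps": [0.002,0.005,0,0,0,0.15,0,0.002,0.005,-0.03,0,0,0.15,0,0.002,0.005,-0.07,0,0,0.1,0,0,0.01,-0.09,0,0,0.04,0.33,-0.03,0.0174,-0.09,0,0,0.04,0.33,-0.06,0.0174,-0.09,0,0,0.04,0.33,-0.06,0.0174,-0.09,0,0,0.04,0.33,-0.06,0.0174,-0.09,0,0,0.04,0.33,-0.06,0.0174,-0.09,0,0,0.04,0.33]
}}

```text
time_s: 6.9
eef_pos: [0.5841, -0.0491, 0.3999]
eef_rot: [-0.0, 0.92, 0.391, 0.0]
wrist_force: [0.3, 0.8, 0.5]
opening: 0.331
grasp_force: 0.0
```

>>> {"op": "carry_out", "data": {
  "steps": [0,0,0.03,0,0,0,0.33,0,0,0.055,0,0,0,0.33,0,0,0.07,0,0,0,0.33,0,0,0.075,0,0,0,0.33,0,0,0.075,0,0,0,0.33]
}}

```text
time_s: 7.4
eef_pos: [0.5839, -0.0492, 0.3245]
eef_rot: [-0.0, 0.92, 0.391, -0.0]
wrist_force: [1.3, -0.8, 0.1]
opening: 0.328
grasp_force: 0.0
```

```bash
python3 - <<'E'
from h import *
r=hubrow(); print(r); rows([])
import glob
b=cv2.imread(sorted(glob.glob('pics/hub_*'))[-1])
cv2.imwrite('pics/s6.png',cv2.resize(b[190:310,290:430],None,fx=5,fy=5,interpolation=cv2.INTER_CUBIC))
E
```

```text
[ 60  48  52  71 123 175 197 198 196 199 181 145 122 122 119 119 119 121
 132 163 191 199 199 198 198 199 196 197 199 196]
t 7.45 pos [ 0.5842 -0.0494  0.3256] F [-0.57  0.22  0.08] op 0.33
```

View pics/s6.png

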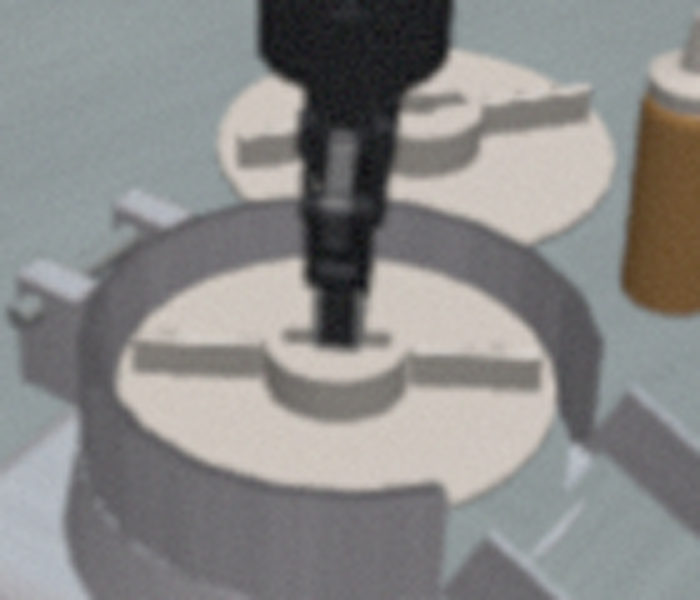

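The front finger is at s6 (338,345), centred over the front of the hub, and the shaft is hidden between the fingers. I'll press in small steps.

>>> {"op": "carry_out", "data": {
  "steps": [0,0,0.002,0,0,0,0.33,0,0,0.004,0,0,0,0.33,0,0,0.006,0,0,0,0.33,0,0,0.008,0,0,0,0.33,0,0,0.009,0,0,0,0.33]
}}

```text
time_s: 7.95
eef_pos: [0.5841, -0.0495, 0.3167]
eef_rot: [0.0, 0.92, 0.391, 0.001]
wrist_force: [-0.4, 0.9, 6.9]
opening: 0.333
grasp_force: 3.5
```

Contact at 6.9 N, so I'm pressing on.

>>> {"op": "carry_out", "data": {
  "steps": [0,0,0.001,0,0,0,0.33,0,0,0.002,0,0,0,0.33,0,0,0.003,0,0,0,0.33,0,0,0.005,0,0,0,0.33,0,0,0.007,0,0,0,0.33,0,0,0.007,0,0,0,0.33]
}}

```text
time_s: 8.55
eef_pos: [0.5836, -0.0496, 0.3084]
eef_rot: [-0.0, 0.92, 0.391, -0.0]
wrist_force: [0.5, -0.1, 1.4]
opening: 0.329
grasp_force: 0.5
```

```bash
python3 - <<'E'
from h import *
print(hubrow()); rows([])
E
```

```text
[ 44  43  46  45  44  48  44  40  35  50  92 148 190 195 170 130 117 119
 121 119 119 121 148 184 199 198 199 197 199 198]
t 8.6 pos [ 0.5836 -0.0496  0.3084] F [ 0.47 -0.31  0.92] op 0.33
```

It snapped through: the hub edge is another 3.7 px lower and the force has fallen away. I'll press a little more to seat it, then retreat.

>>> {"op": "carry_out", "data": {
  "steps": [0,0,0.001,0,0,0,0.33,0,0,0.002,0,0,0,0.33,0,0,0.003,0,0,0,0.33,0,0,0.003,0,0,0,0.33]
}}

```text
time_s: 9.0
eef_pos: [0.5836, -0.0495, 0.3083]
eef_rot: [0.0, 0.92, 0.391, 0.0]
wrist_force: [-6.7, 0.7, 15.8]
opening: 0.327
grasp_force: 7.4
```

A firm stop at 15.8 N, so the hub is on the boss. Retreating straight up.

>>> {"op": "carry_out", "data": {
  "steps": [0,0,-0.01,0,0,0,0.33,0,0,-0.04,0,0,0,0.33,0,0,-0.08,0,0,0,0.33,0,0,-0.12,0,0,0,0.33,0,0,-0.12,0,0,0,0.33,0,0,-0.12,0,0,0,0.33,0,0,-0.12,0,0,0,0.33]
}}

```text
time_s: 9.7
eef_pos: [0.5833, -0.0495, 0.4242]
eef_rot: [-0.001, 0.92, 0.391, -0.001]
wrist_force: [0.1, -0.3, -0.3]
opening: 0.33
grasp_force: 0.0
```

```bash
python3 - <<'E'
from h import *
print(hubrow()); rows([])
import glob
b=cv2.imread(sorted(glob.glob('pics/hub_*'))[-1])
cv2.imwrite('pics/s7.png',cv2.resize(b[190:310,290:430],None,fx=5,fy=5,interpolation=cv2.INTER_CUBIC))
E
```

```text
[110 107 111 109  94  87  86 113 158 189 196 198 196 191 166 130 115 118
 119 115 119 119 144 184 196 198 198 196 194 196]
t 9.75 pos [ 0.5832 -0.0494  0.4238] F [-0.06  1.07  0.55] op 0.33
```

View pics/s7.png

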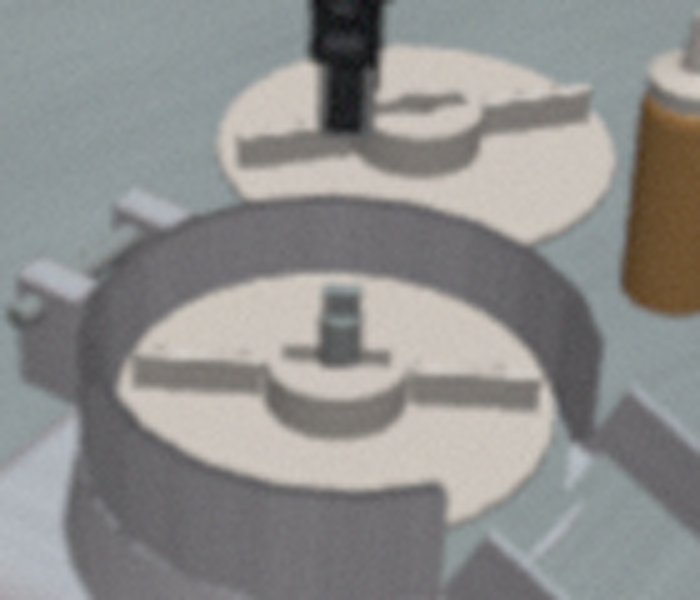

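The plate sits low and level, the shaft at s7 (342,320) stands well clear of the hub, the slots are in line with the tang, and the gripper is touching nothing.

```bash
python3 -c "
from bench import ctrl
print(ctrl.hand_in())"
```

```text
the job is handed in; nothing more can be done
None
```

The ejector plate was turned until it dropped over the cross pin, then pressed past the catch on to the boss; the job is handed in at about 10 s, but the hand-in gave no verdict.

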